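# Roll a steel column into its vee cradle and clamp it

## Task

Roll the loose steel column up the ramp without picking it up, let it drop into the vee and centre itself, and push it along the vee from its free end until its other end is home against the end stop. Only then swing the clamp arm over and press its handle down so that the spring pad bears firmly on the column - firmly, not with brute force - and let go. Leave the bottles, the tape roll and the dish near the work where they are.

Things in the scene. Friction and masses are not known exactly. Their poses are not given: they have to be found in the camera images.
- fixture: Fixed metal loading fixture. Origin on the worktop under the bottom of the vee; a seated column lies along the fixture's x and rolls in along +y: worktop, ramp, deck, vee, then the clamp post. The 90-degree vee (x=-75..62 mm) has its bottom at y=0, z=10 mm, near edge at y=-16, z=26 mm, higher far edge at y=26, z=36 mm; its +x end is open, its -x end is closed by the end stop.
- vee_center (a point): Fixed point of the fixture (fixture x=0, y=0, z=32.6 mm) with the fixture's axes: where the column's centre lies when it rests on both flanks of the vee with its end against the stop.
- deck_mid (a point): Fixed point: middle of the flat deck between ramp and vee (fixture x=0, y=-29 mm, z=26 mm). The deck spans y=-42..-16 mm and x=-80..105 mm.
- stop_face (a point): Fixed point on the end stop, an upright steel plate 8 mm thick: middle of the face that the column's end must meet (fixture x=-75 mm, y=0, z=32.6 mm). Plate y=-16..32 mm, top at z=48 mm.
- ramp_foot (a point): Fixed point: middle of the ramp's foot line (fixture x=0, y=-158 mm, z=0). The plane ramp rises from here to z=26 mm at y=-42 mm, where the flat deck begins; it spans x=-80..105 mm.
- clamp_hinge (a point): Fixed point: middle of the clamp's hinge axis, which runs along the fixture's x (fixture x=0, y=60 mm, z=70 mm). Two post cheeks (x within 24 mm of 0, y=48..72 mm, top at z=78 mm) carry it.
- column: Loose smooth steel column (0.28 to 0.56 kg), 150 mm long, x axis = its length. Body 32 mm in diameter, 130 mm long; a grey fitting 22 mm in diameter, 10 mm long at each end. Its origin lies on its surface and turns as it rolls: use column_center. Friction about 0.3; it rolls back down the ramp if let go there. Starts on the worktop before the ramp, within 0.2 rad of parallel to the vee.
- column_center (a point): Centre of the column, on its axis and half-way along; x = its long axis (y and z turn as it rolls). 16 mm above the surface it lies on. At the start it is 12 to 35 mm off towards the fixture's +x.
- clamp (a joint): Angle of the clamp arm (rad): 0 = horizontal over the vee (pointing to the fixture's -y from the hinge), 1.57 = upright, larger = leaning back away from the vee. Starts open at 1.5 to 1.8; limits -0.15 and 1.85. Stiff hinge: the arm stays where it is left; moving it takes 4 to 5 N at the handle. The pad meets a seated column at about 0.06 rad.
- clamp_handle (a point): Centre of the black T-bar handle at the arm's end, 118 mm from the hinge axis: a round bar 16 mm thick, 70 mm long, along the fixture's x. The arm itself is a flat steel bar 22 mm wide (fixture x) and 12 mm thick, in line with hinge and handle.
- pad: Spring-loaded black rubber pad under the clamp arm, 60 mm from the hinge axis, 26 x 22 mm face; origin on the arm's centre line, rest face 25 mm below it. Spring 4 N per mm, up to 7 mm. Some 9 to 10 N down on the handle presses the pad on with about 10 N; after release the stiff hinge keeps up to about 8 N there.
- dropper_a: Bystander: blue-capped dropper bottle, 26 x 26 x 75 mm, origin under its centre.
- dropper_b: Bystander: white dropper bottle, 26 x 26 x 75 mm, origin under its centre.
- tape: Bystander: tape roll lying flat, 76 mm in diameter, 19 mm high, origin under its centre.
- dish: Bystander: clear petri dish, 61 mm in diameter, 15 mm high, origin under its centre.
Mind the look-alikes: they are no part of the job. There is more than one size of the column; the job needs the middle-sized.

How it is judged:
By the outcome, as a careful person would: the job done as asked, in the order asked, and still so for the second after the job is handed in, with the robot touching nothing.
It also fails if it takes over 72 s, if anything falls off the work surface, if the arm or the gripper's body presses on something with over 40 N, if the wrist force passes 120 N, or if a joint passes its speed limit or range.

## Robot

A 6-joint arm with a two-finger parallel gripper is mounted at the origin on a cart in front of the work surface, level with it; the furniture and walls round the work are solid. World frame = base frame: x ahead of the robot, y to its left, z up, the work surface at z = 0. Lengths are in m, angles in rad, forces in N, time in s.
With the tool pointing down it reaches from about 0.275 to 1 m from the base axis. Payload 8.4 kg.
Tool frame: the origin (TCP) lies midway between the tips of the shut fingers; the grasp point (between the pads) lies 19 mm behind it; y points along the fingers, x is the direction in which the jaws open and shut, and the axes are right-handed (so a half turn about y gives the same grasp; the last joint's range is limited). The gripper opens to 85 mm and grips with 20 to 120 N. Pads are 22 mm wide; open, the fingers measure 114 mm over their backs; the gripper's body (76 mm by 85 mm) begins 54 mm behind the grasp point. The pads swing forward as they close: fully open they stand 13 mm farther back than shut.
Start: joints at [-1.178, 0.353, 1.633, -0, 1.155, -0.002], TCP at [0.24, -0.577, 0.231] pointing down, gripper open.
Joint ranges: [-2.63, 2.63], [-0.92, 2.1], [0.06, 2.66], [-1.3, 4.44], [0, 2.69], [-3.02, 3.02]. Speed limits (rad/s): [2.22, 2.22, 2.79, 3.14, 3.14, 3.14].

## Interface

Orientations are given as a 3x3 rotation matrix whose columns are the frame's x, y, z axes.
In Python, from bench import env gives the robot as it stands. Calls block until the motion is done:
- env.goto(position, orientation): joint-space move of the TCP to a pose.
- env.move_straight(position, v=0.15, rotation=None): straight line of the TCP; rotation=None keeps the orientation; v is the mean speed in m/s.
- env.set_joints(angles): joint-space move.
- env.move_gripper(opening): finger opening in m; the grip force is fixed at half the most; returns when the fingers have stopped.
- env.sleep(seconds).
- env.ik(position, orientation): joint angles nearest the present ones, or None.
- env.get_obs(): the state.
- env.get_image(name): name is "scene" or "side" or "wrist"; returns a dict with "frame" (400x640x3 uint8, red, green, blue), "fx", "fy", "cx", "cy" (pixels), "world_from_camera" (4x4, takes a point from camera to world coordinates); the wrist camera has in their place "T_tool_cam" (4x4, takes a point from camera to tool coordinates, whose origin is the TCP and whose axes are the tool frame's). Camera axes: x right, y down, z forward; pixel columns grow to the right and rows downward; lengths in m; the calibration is good to about 2 mm. The wrist camera is an equidistant fisheye: a pixel r from the principal point sees the ray r / f radians off the axis. A picture is of the moment at which its call begins: read the wrist's pose just before it. There is no depth.
A pose or a line that the arm cannot do raises env.MotionError and nothing moves.
- env.finish_job(): hands the job in, once; it reports no verdict.
The state is a dict: "time": time; "joint_positions": joint angles; "joint_velocities": joint speeds; "tau": joint torques, N m; "eef_pos": TCP position; "eef_rot": TCP orientation; "force": force on the tool from outside, world axes, zero at the start; "wrist_torque": the same for the moment, N m; "width": finger opening in m.
Only numpy, scipy, OpenCV 4.12 (cv2) and the standard library are available. Lean on these libraries where they do the work, as an engineer would, in place of code of your own. Each camera call takes 0.05 s, during which the arm holds its last target.

## Working session

There is one attempt and no reset: what is moved stays moved. The work goes in short steps, each a Python script; the robot and the scene stay as the last script left them, time stands still between calls to the robot, and variables do not carry over. Pictures are saved under pics/ and viewed, and the job is handed in when it is done.

```bash
ls; mkdir -p pics; python3 - <<'E'
from bench import env
import cv2,numpy as np
o=env.get_obs(); print({k:np.round(v,3) for k,v in o.items()})
for n in ["scene","side","wrist"]:
    d=env.get_image(n); cv2.imwrite(f"pics/{n}0.png",d["frame"][:,:,::-1])
    print(n,{k:np.round(v,4).tolist() for k,v in d.items() if k!="frame"})
E
```

```text
pics
{'time': np.float64(0.0), 'joint_positions': array([-1.178,  0.354,  1.634,  0.   ,  1.155, -0.002]), 'joint_velocities': array([-0.001, -0.001,  0.001,  0.   , -0.001, -0.001]), 'tau': array([-1.0000e-03, -6.0526e+01, -3.4207e+01, -0.0000e+00,  9.0000e-03,
       -0.0000e+00]), 'eef_pos': array([ 0.24 , -0.576,  0.231]), 'eef_rot': array([[ 0.385, -0.001,  0.923],
       [-0.923,  0.001,  0.385],
       [-0.001, -1.   ,  0.   ]]), 'force': array([-0.403, -0.226,  0.168]), 'wrist_torque': array([-0.016,  0.011, -0.045]), 'width': np.float64(0.086)}
scene {'fx': 503.1052, 'fy': 503.1052, 'cx': 321.9198, 'cy': 199.074, 'world_from_camera': [[-0.9932, -0.0752, 0.0884, 0.4296], [-0.1157, 0.5811, -0.8056, 1.4264], [0.0092, -0.8104, -0.5858, 1.124], [0.0, 0.0, 0.0, 1.0]]}
side {'fx': 449.4234, 'fy': 449.4234, 'cx': 323.8101, 'cy': 199.3335, 'world_from_camera': [[-0.9867, 0.1411, -0.0803, 0.7266], [0.1623, 0.8513, -0.4989, 0.7769], [-0.002, -0.5053, -0.8629, 1.3807], [0.0, 0.0, 0.0, 1.0]]}
wrist {'fx': 309.7069, 'fy': 309.7069, 'cx': 315.7009, 'cy': 197.295, 'T_tool_cam': [[1.0, 0.0012, 0.0007, 0.0007], [-0.0004, -0.2707, 0.9627, -0.1432], [0.0014, -0.9627, -0.2707, 0.0688], [0.0, 0.0, 0.0, 1.0]]}
```

View pics/scene0.png

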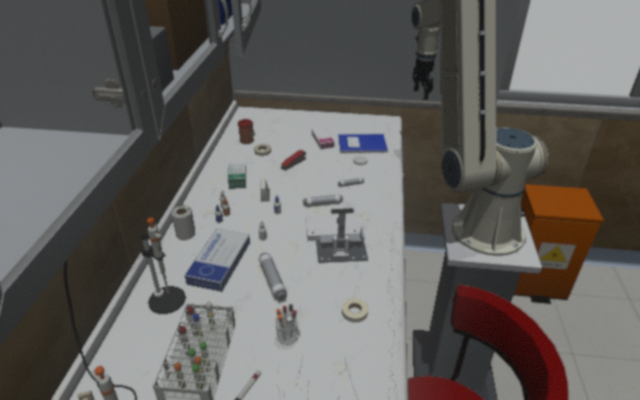

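View pics/side0.png

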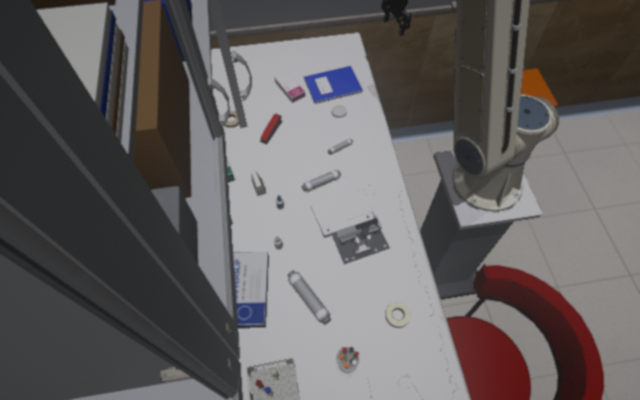

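View pics/wrist0.png

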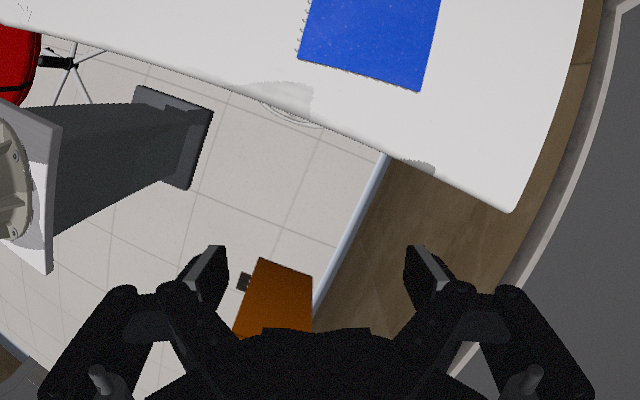

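```bash
cat > h.py <<'E'
from bench import env
import cv2,numpy as np
def ray(d,u,v):
    T=d["world_from_camera"]; r=np.array([(u-d["cx"])/d["fx"],(v-d["cy"])/d["fy"],1.]); r=T[:3,:3]@r
    return T[:3,3],r/np.linalg.norm(r)
def wray(d,o,u,v):
    R=o["eef_rot"];p=o["eef_pos"];T=d["T_tool_cam"]
    a=np.array([u-d["cx"],v-d["cy"]]);r=np.hypot(*a);th=r/d["fx"]
    c=np.array([*(a/max(r,1e-9)*np.sin(th)),np.cos(th)])
    return p+R@T[:3,3], R@T[:3,:3]@c
def onz(pr,z):
    p,r=pr; return p+r*(z-p[2])/r[2]
def tri(*prs):
    A=np.zeros((3,3));b=np.zeros(3)
    for p,r in prs:
        M=np.eye(3)-np.outer(r,r);A+=M;b+=M@p
    x=np.linalg.solve(A,b); return x,[np.linalg.norm(np.cross(x-p,r)) for p,r in prs]
E
python3 - <<'E'
from h import *
for n,box in [("scene",(240,160,400,280)),("side",(240,120,440,280))]:
    d=env.get_image(n);f=d["frame"];x0,y0,x1,y1=box
    c=cv2.resize(f[y0:y1,x0:x1],None,fx=4 if n=="side" else 5,fy=4 if n=="side" else 5,interpolation=cv2.INTER_CUBIC)
    cv2.imwrite(f"pics/{n}1.png",c[:600,:800,::-1])
    if n=="scene":
        for uv in [(323,200),(351,182),(272,275),(343,247),(342,211)]: print(n,uv,onz(ray(d,*uv),0.016).round(3))
    else:
        for uv in [(322,180),(340,146),(308,297),(360,245)]: print(n,uv,onz(ray(d,*uv),0.016).round(3))
E
```

```text
scene (323, 200) [ 0.592 -0.092  0.016]
scene (351, 182) [ 0.496 -0.226  0.016]
scene (272, 275) [0.704 0.323 0.016]
scene (343, 247) [0.496 0.164 0.016]
scene (342, 211) [ 0.516 -0.033  0.016]
side (322, 180) [ 0.593 -0.093  0.016]
side (340, 146) [ 0.501 -0.233  0.016]
side (308, 297) [0.706 0.328 0.016]
side (360, 245) [0.51  0.181 0.016]
```

View pics/scene1.png

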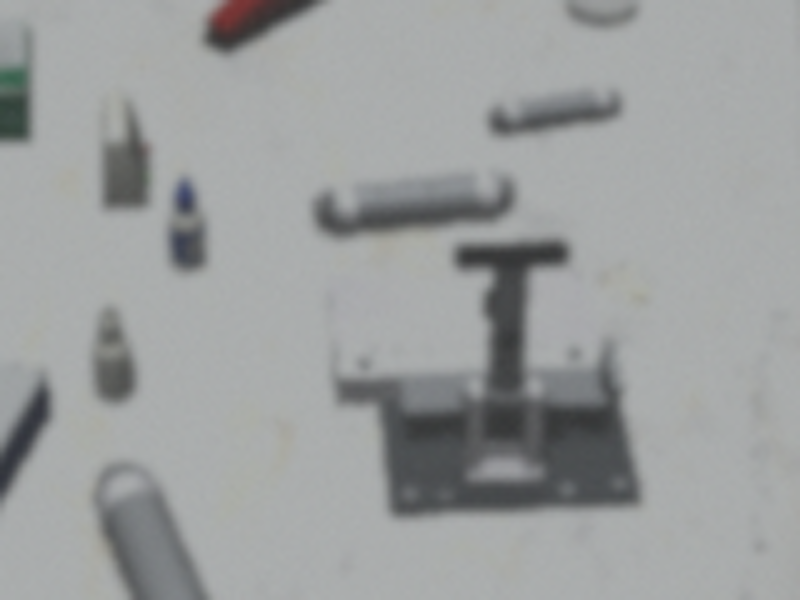

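View pics/side1.png

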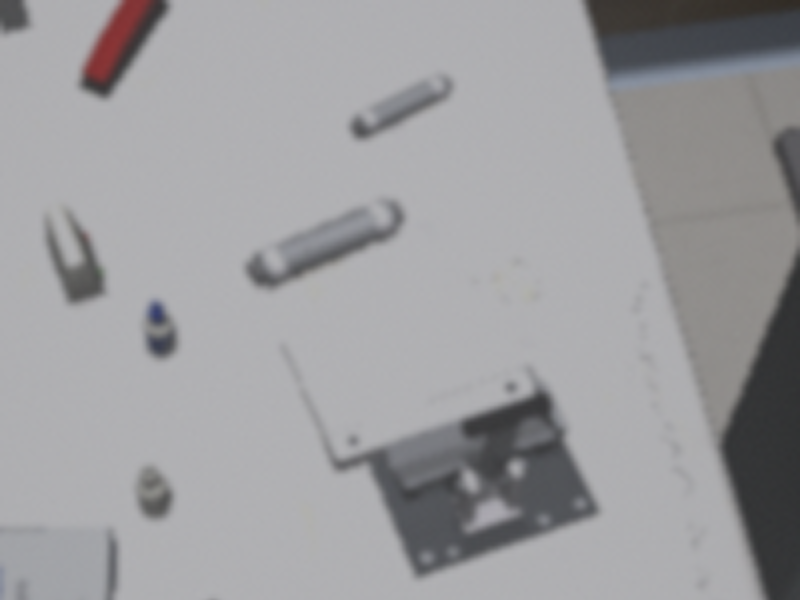

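```bash
python3 - <<'E'
from h import *
R=np.array([[0,0,1],[-1,0,0],[0,-1,0.]])
q=env.ik([0.5,0.03,0.36],R);print(q)
env.goto([0.5,0.03,0.36],R)
o=env.get_obs();d=env.get_image("wrist");print(o["time"],o["eef_pos"],o["force"])
cv2.imwrite("pics/w1.png",d["frame"][:,:,::-1])
import pickle;pickle.dump((o,d),open("w1.pkl","wb"))
E
```

```text
[ 5.69335361e-02  5.12619185e-02  1.72613518e+00 -4.44089210e-16
  1.36419556e+00  1.62772986e+00]
2.6417 [0.5000737  0.02945051 0.35985428] [-0.86409065  0.43497071  0.27638079]
```

View pics/w1.png

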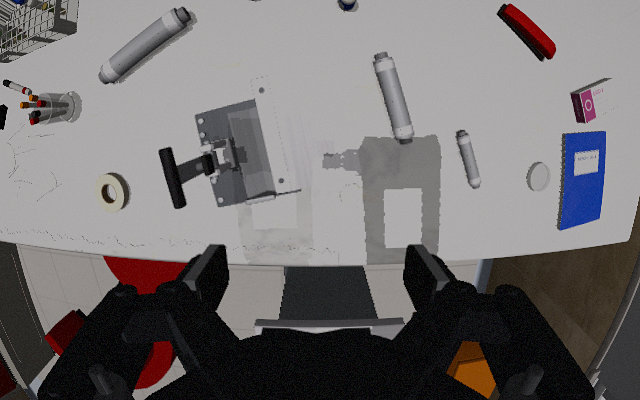

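```bash
python3 - <<'E'
import pickle,cv2
o,d=pickle.load(open("w1.pkl","rb"));f=d["frame"]
c=cv2.resize(f[60:220,145:345],None,fx=4,fy=4,interpolation=cv2.INTER_CUBIC);c=cv2.convertScaleAbs(c,alpha=1.2,beta=-60)
cv2.imwrite("pics/w1a.png",c[:600,:,::-1])
c=cv2.resize(f[30:160,340:460],None,fx=4.5,fy=4.5,interpolation=cv2.INTER_CUBIC)
cv2.imwrite("pics/w1b.png",c[:,:,::-1])
E
```

```text
(no output)
```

View pics/w1a.png

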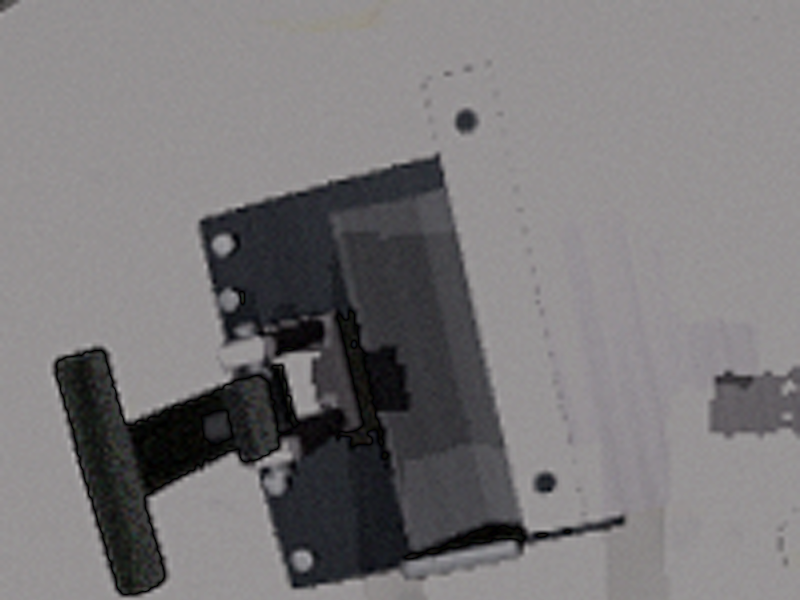

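View pics/w1b.png

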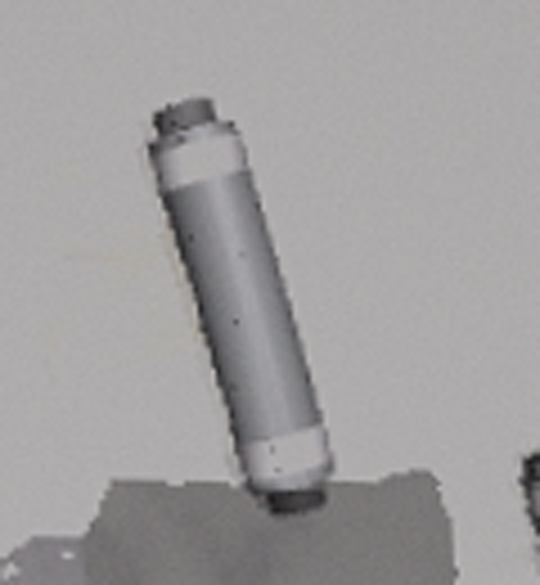

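```bash
python3 - <<'E'
import pickle
from h import *
o,d=pickle.load(open("w1.pkl","rb"))
C=lambda a,b:(a/4+145,b/4+60)
P={}
for n,uv,z in [("A 105,-16",(423,80),.026),("B 105,-42",(490,63),.026),("P62,-16",(440,157),.026),("edge -80?,-16",(523,535),.026),("D -80,-42",(590,526),.026),
  ("stop top near +x? y-16",(523,541),.048),("stop y32",(404,568),.048),("plate c1",(203,218),0.006),("plate c2",(290,587),0.006)]:
    P[n]=onz(wray(d,o,*C(*uv)),z); print(n,P[n].round(4))
v=P["D -80,-42"]-P["B 105,-42"];print("BD len",np.linalg.norm(v),"psi",np.arctan2(-v[1],-v[0]))
v=P["edge -80?,-16"]-P["A 105,-16"];print("len",np.linalg.norm(v),"psi",np.arctan2(-v[1],-v[0]))
# handle
D=lambda a,b:(a/4.5+340,b/4.5+30)
# handle rays
for n in ["side","scene"]:
    pass
e1=onz(wray(d,o,*D(185,113)),.016);e2=onz(wray(d,o,*D(298,497)),.016)
print("col ends",e1,e2,np.linalg.norm(e1-e2),np.arctan2(*(e1-e2)[[1,0]]),(e1+e2)/2)
# handle, wrist & scene
s=env.get_image("scene")
h1=wray(d,o,*C(110,470))
print("handle tri",tri(h1,ray(s,240+512/5,160+254/5)))
# dropper etc: red? 
E
```

```text
A 105,-16 [0.6218 0.1282 0.026 ]
B 105,-42 [0.6273 0.1021 0.026 ]
P62,-16 [0.5912 0.1218 0.026 ]
edge -80?,-16 [0.4409 0.0925 0.026 ]
D -80,-42 [0.4446 0.0655 0.026 ]
stop top near +x? y-16 [0.4444 0.0897 0.048 ]
stop y32 [0.4335 0.1372 0.048 ]
plate c1 [0.5725 0.2284 0.006 ]
plate c2 [0.4122 0.1994 0.006 ]
BD len 0.18632938529235318 psi 0.19755109028417336
len 0.18439681759271606 psi 0.19469491532457261
col ends [ 0.66370072 -0.07384987  0.016     ] [ 0.52764777 -0.11765203  0.016     ] 0.14293016994568883 0.311470230778095 [ 0.59567424 -0.09575095  0.016     ]
handle tri (array([0.50211718, 0.18984286, 0.18582325]), [np.float64(0.0008768961631799071), np.float64(0.0008768961631799212)])
```

```bash
cat >> h.py <<'E'
PSI=0.196; ORG=np.array([0.5157,0.1230,0.])
RF=np.array([[np.cos(PSI),-np.sin(PSI),0],[np.sin(PSI),np.cos(PSI),0],[0,0,1.]])
def W(x,y,z): return ORG+RF@(np.array([x,y,z])/1000)
def F(p): return RF.T@(np.asarray(p)-ORG)*1000
# tool: x=fixture x, y=down, z=x cross y = fixture +y
RT=RF@np.array([[1,0,0],[0,0,1],[0,-1,0.]])
def st(tag=""):
    o=env.get_obs(); print(tag,"t%.2f"%o["time"],"F",F(o["eef_pos"]).round(1),"f",(RF.T@o["force"]).round(1),"w%.3f"%o["width"],flush=True); return o
def ms(x,y,z,v=.15): env.move_straight(W(x,y,z),v=v); return st()
def snap(n,name,box=None,k=1):
    o=env.get_obs();d=env.get_image(n);f=d["frame"]
    if box: f=f[box[1]:box[3],box[0]:box[2]]
    cv2.imwrite("pics/%s.png"%name,cv2.resize(f,None,fx=k,fy=k,interpolation=cv2.INTER_CUBIC)[:,:,::-1]); return o,d
E
python3 - <<'E'
from h import *
print(np.linalg.det(RT))
for p in [(35,-275,-5),(35,-40,20),(92,0,25),(0,90,180),(0,-58,75)]: print(p,W(*p).round(3),env.ik(W(*p),RT))
env.goto(W(35,-275,130),RT);st()
ms(35,-275,-4,.12)
snap("side","side2",(240,120,440,270),4);snap("wrist","w2")
E
```

```text
1.0
(35, -275, -5) [ 0.604 -0.14  -0.005] [-2.30209907e-01  6.41020088e-01  1.78567287e+00 -4.44089210e-16
  7.14899695e-01 -4.26209907e-01]
(35, -40, 20) [0.558 0.091 0.02 ] [ 1.58326393e-01  5.43911767e-01  1.90381044e+00 -4.44089210e-16
  6.93870451e-01 -3.76736073e-02]
(92, 0, 25) [0.606 0.141 0.025] [ 2.26086790e-01  5.98525214e-01  1.77326134e+00 -4.44089210e-16
  7.69806102e-01  3.00867897e-02]
(0, 90, 180) [0.498 0.211 0.18 ] [ 3.98339059e-01  2.80885850e-01  1.86289132e+00 -4.44089210e-16
  9.97815487e-01  2.02339059e-01]
(0, -58, 75) [0.527 0.066 0.075] [ 1.21971864e-01  4.15906668e-01  1.95695329e+00 -4.44089210e-16
  7.68732693e-01 -7.40281359e-02]
 t4.53 F [  35.2 -274.9  130.3] f [ 0.  -0.6  0. ] w0.085
 t5.79 F [  35.5 -275.3   -3.2] f [ 0.4 -0.8 -0.5] w0.086
```

View pics/side2.png

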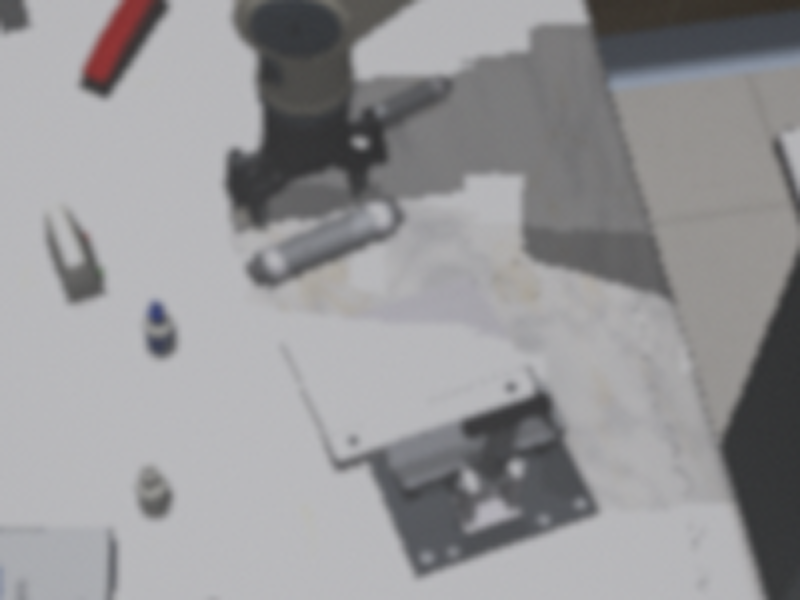

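View pics/w2.png

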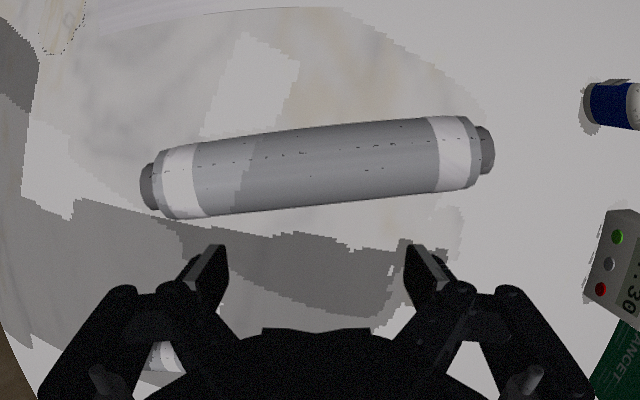

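The wrist view shows the column (u 140–495, v 120–215) centred ahead of the open fingers, and nothing else is close. I'll start the push.

```bash
python3 - <<'E'
from h import *
ms(35,-235,-4,.08)
ms(35,-187,-4,.06)
z0=-4
for yc in (-120,-80,-44):
    ms(35,yc-27,z0+.224*(yc+158),.06)
snap("wrist","w3")
snap("side","side3",(240,120,440,270),4)
E
```

```text
t6.54 F [  35.2 -234.7   -3.9] f [ 0.5  0.6 -0.3] w0.086
 t7.49 F [  35.1 -187.1   -3.9] f [-0.2  0.4 -0. ] w0.085
 t8.32 F [  34.8 -146.8    4.4] f [-0.4 -0.6 -1. ] w0.085
 t9.16 F [  34.8 -106.8   13.3] f [ 0.2 -0.2  0.2] w0.085
 t9.93 F [ 34.8 -70.7  21.4] f [-0.2 -0.2 -0.5] w0.085
```

View pics/w3.png

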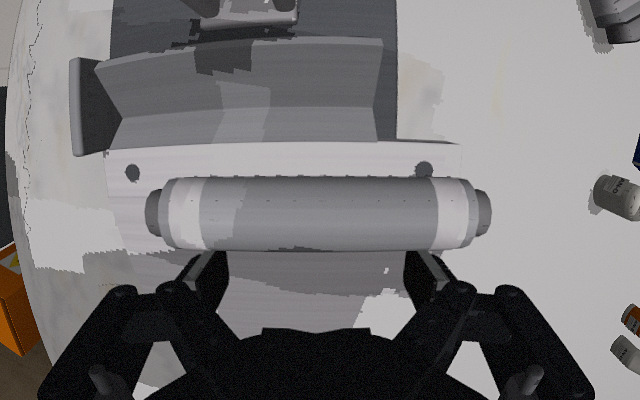

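View pics/side3.png

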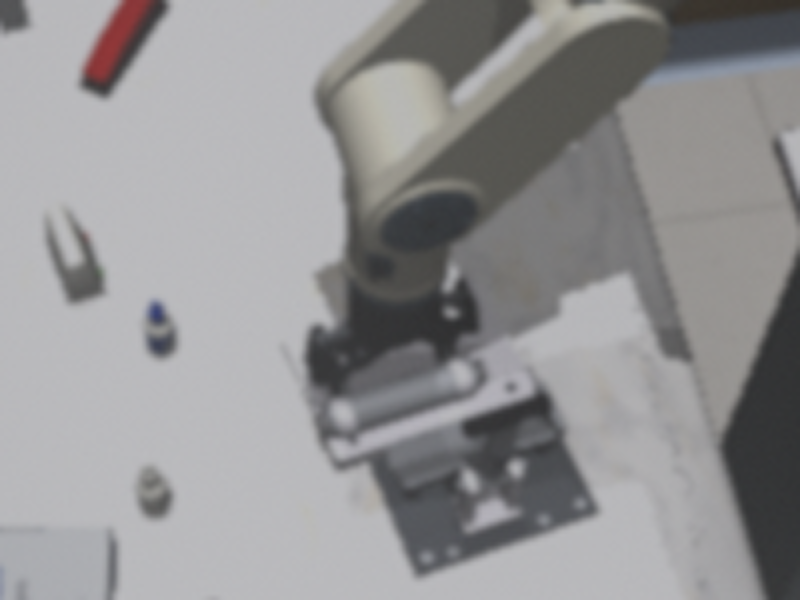

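The column sits squarely against both fingers (u 145–490, v 178–250) at the top of the ramp. Next I'll push it over the edge into the vee.

```bash
python3 - <<'E'
from h import *
ms(35,-50,22.5,.04)
ms(35,-41,22.5,.04)
env.sleep(.3);st()
snap("wrist","w4")
E
```

```text
t10.70 F [ 35.  -49.8  22.5] f [0.3 0.2 0.9] w0.085
 t11.07 F [ 35.  -40.7  22.5] f [0.1 1.2 0.9] w0.085
 t11.38 F [ 35.  -41.1  22.5] f [-0.1 -0.6  0.9] w0.086
```

View pics/w4.png

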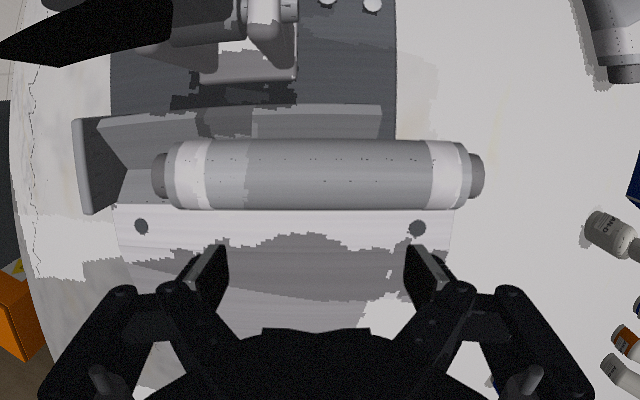

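The column has dropped into the vee, parallel to it (u 152–485), with about 35 mm left to the stop. Before lowering at the free end I'll check the bottle clearance.

```bash
python3 - <<'E'
from h import *
d=env.get_image("side")
for n,uv in [("a",(240+160/4,120+350/4)),("b",(240+155/4,120+510/4))]: print(n,F(onz(ray(d,*uv),0.0)).round(0))
ms(35,-65,30,.15)
ms(35,-65,105,.2)
env.move_gripper(0.0)
ms(140,0,105,.2)
ms(140,0,28,.12)
snap("wrist","w5")
E
```

```text
a [ 209. -181.    0.]
b [260. -36.   0.]
 t11.79 F [ 35.2 -65.5  30.2] f [ 0.5 -0.6 -0.2] w0.085
 t12.32 F [ 34.9 -64.6 104.9] f [-0.1  0.9 -1. ] w0.086
 t13.85 F [138.9  -0.2 104.5] f [-0.9 -0.2  0.9] w-0.000
 t14.64 F [ 1.404e+02 -1.000e-01  2.850e+01] f [-0.7  0.4 -0.1] w-0.000
```

View pics/w5.png

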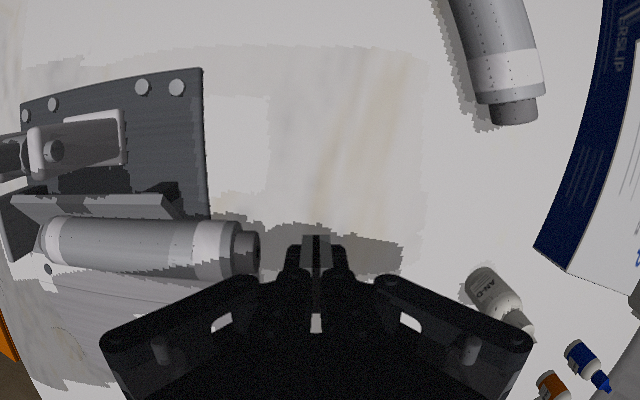

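```bash
python3 - <<'E'
from h import *
ms(115,0,28,.06)
ms(96,0,28,.04)
x=96
for i in range(14):
    x-=1
    env.move_straight(W(x,0,28),v=.03); env.sleep(.1)
    f=np.mean([RF.T@env.get_obs()["force"] for _ in range(5)],0)
    print(x,F(env.get_obs()["eef_pos"]).round(1),f.round(1))
    if f[0]>8: break
snap("wrist","w6")
E
```

```text
t15.26 F [114.6   0.   28.1] f [-0.5 -0.6  0.8] w0.000
 t15.88 F [95.5 -0.  27.9] f [-1.2 -0.4  0.7] w0.000
95 [94.9 -0.  27.9] [ 0.2 -0.6 -0.5]
94 [94.1 -0.  28. ] [ 1.6  0.2 -0.7]
93 [93. -0. 28.] [ 0.9 -0.3  0.2]
92 [91.9 -0.  28. ] [0.7 0.3 0.6]
91 [91.  0. 28.] [ 1.  -0.2  1.4]
90 [90.  0. 28.] [1.3 0.2 0.4]
89 [89.3 -0.  28.1] [ 3.5 -0.5 -0.4]
88 [89.1 -0.  28.3] [ 6.1 -0.5 -2.1]
87 [89.1  0.  28.6] [ 8.9  0.7 -2.7]
```

View pics/w6.png

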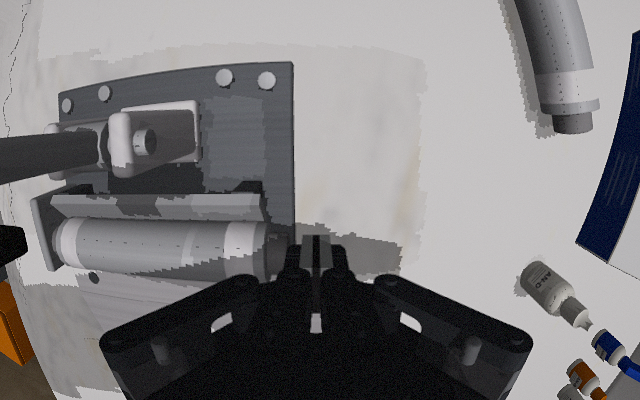

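The column stopped at TCP x = 89.1 mm, against a predicted 89.5, and the force rose there. The view shows its far end at the stop plate (u≈55). Now the clamp sweep.

```bash
python3 - <<'E'
from h import *
ms(100,0,30,.1)
ms(115,0,120,.2)
snap("wrist","w7")
ms(115,60,260,.25)
ms(0,108,260,.25)
env.move_gripper(0.04)
ms(0,108,176,.15)
snap("wrist","w8"); snap("scene","scene8",(240,130,400,250),5)
E
```

```text
t19.37 F [99.5 -0.  29.8] f [ 0.5  0.6 -0.9] w-0.000
 t19.98 F [113.9  -0.  119.1] f [-1.1  0.2 -0.4] w-0.000
 t20.78 F [114.   59.7 258.1] f [-1.1 -0.1  0.3] w-0.000
 t21.43 F [  0.6 107.6 259.5] f [-0.3  0.3  0.3] w-0.000
 t22.61 F [  0.5 108.2 176.6] f [1.1 0.5 0.4] w0.040
```

View pics/w7.png

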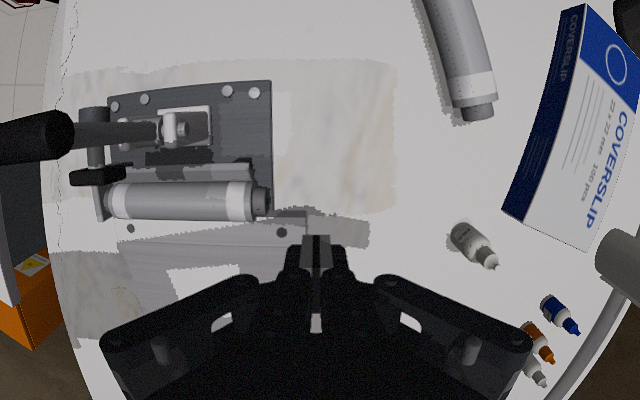

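View pics/w8.png

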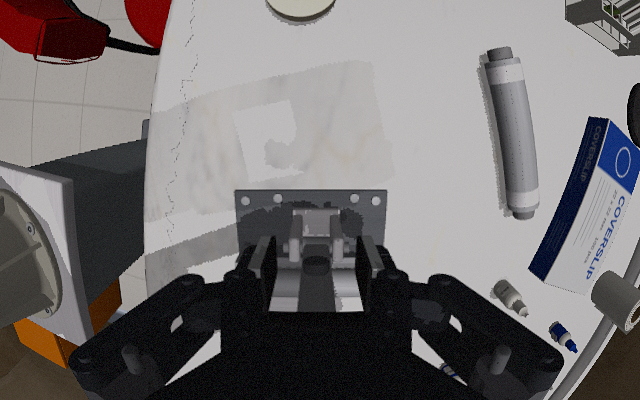

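View pics/scene8.png

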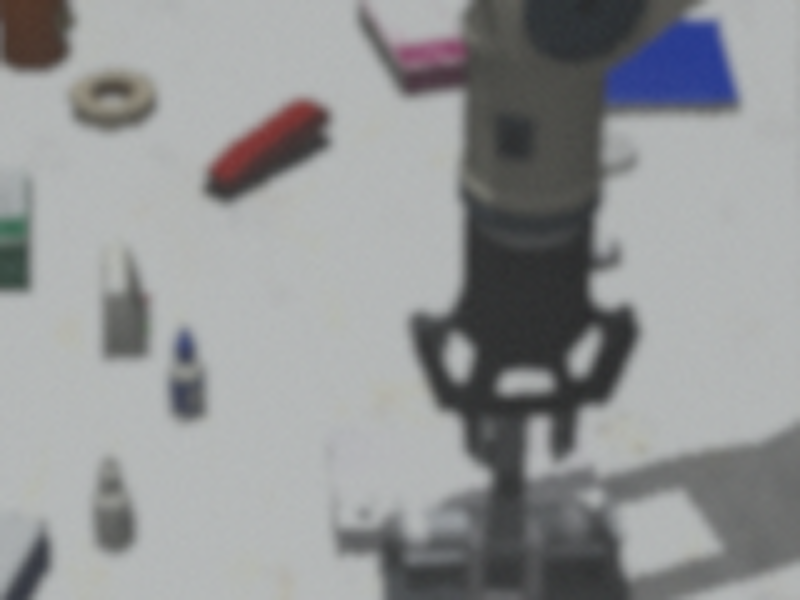

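The fingers straddle the arm (arm at u≈315, pads at u≈260 and 375) from the +y side. I'll start the sweep.

```bash
python3 - <<'E'
from h import *
th0=1.64
def P(th): return 60-118*np.cos(th)+19, 70+118*np.sin(th)-12
ms(0,P(1.62)[0],176,.06)
for th in (1.45,1.25,1.05,.85,.7,.55):
    y,z=P(th); o=ms(0,y,z,.08)
    if np.linalg.norm(o["force"])>25: print("stop");break
snap("side","side9",(240,120,440,270),4);snap("wrist","w9")
E
```

```text
t23.24 F [ -0.   84.2 176.1] f [-0.   0.5  0.5] w0.040
 t23.64 F [ -0.2  64.4 175. ] f [-0.4  0.2 -0.7] w0.040
 t24.08 F [ -0.3  41.3 169.7] f [-0.   0.7  0.9] w0.040
 t24.52 F [ -0.4  19.7 160. ] f [ 0.3  0.2 -1.1] w0.040
 t24.97 F [ -0.6   0.4 146.1] f [ 0.4 -1.  -1. ] w0.040
 t25.34 F [ -0.5 -11.8 133.4] f [-0.3 -0.2 -0.4] w0.040
 t25.72 F [ -0.5 -22.1 119. ] f [-0.  -0.3  0.9] w0.040
```

View pics/side9.png

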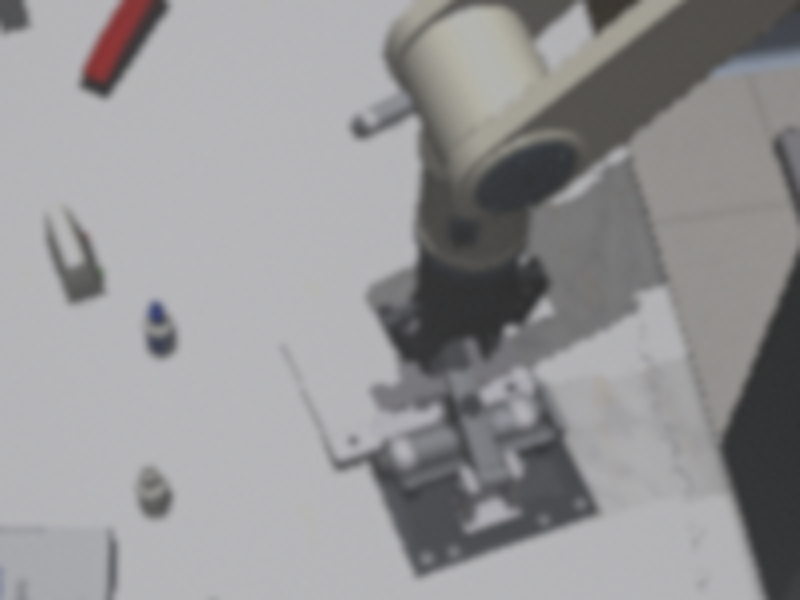

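View pics/w9.png

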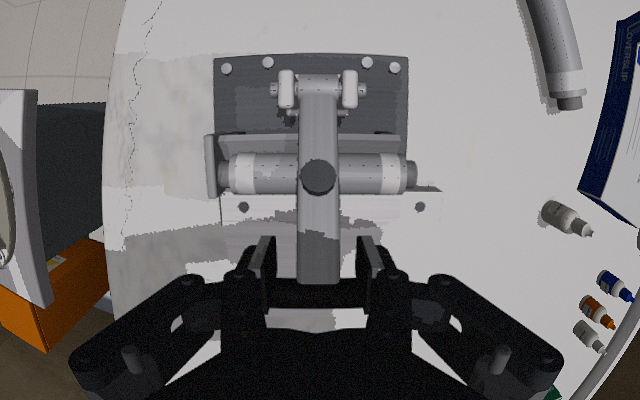

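The arm is now over the column, leaning toward the vee, and the handle is just in front of the fingers (v≈290). I'll lift, move above the handle and press down.

```bash
python3 - <<'E'
from h import *
y,z=F(env.get_obs()["eef_pos"])[1:]
ms(0,y+6,z+5,.1); ms(0,y+6,165,.2); ms(0,-42,165,.2)
snap("wrist","w10")
def P(th): return 60-118*np.cos(th), 70+118*np.sin(th)+8
for th in (.6,.5,.4,.3,.2,.15,.12):
    yy,zz=P(th); o=ms(0,yy,zz,.08)
    f=RF.T@o["force"]
    if f[2]>14: print("stop");break
snap("wrist","w11"); 
E
```

```text
t26.07 F [  0.3 -15.5 125.1] f [-0.   0.1 -0. ] w0.040
 t26.42 F [  0.7 -15.9 166. ] f [-0.5 -0.2  0. ] w0.040
 t26.70 F [ -0.7 -42.5 164.1] f [-0.5 -0.1 -0.2] w0.040
 t27.16 F [ -0.4 -37.  144. ] f [ 0.2  0.1 -0.3] w0.040
 t27.46 F [ -0.2 -43.9 134.3] f [ 0.5 -1.4  0.3] w0.040
 t27.76 F [ -0.3 -48.8 123.7] f [ 0.8 -0.6  0.7] w0.040
 t28.06 F [ -0.3 -52.7 112.7] f [-0.4  0.2 -0.2] w0.040
 t28.36 F [ -0.3 -55.5 101.2] f [-0.6 -0.2  0.6] w0.040
 t28.61 F [ -0.2 -56.6  95.4] f [-0.5 -0.3  0.3] w0.040
 t28.86 F [ -0.1 -57.1  91.9] f [-0.4  0.2  0.5] w0.040
```

View pics/w10.png

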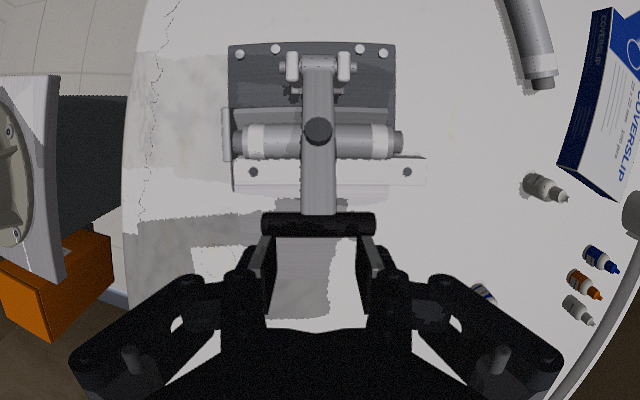

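View pics/w11.png

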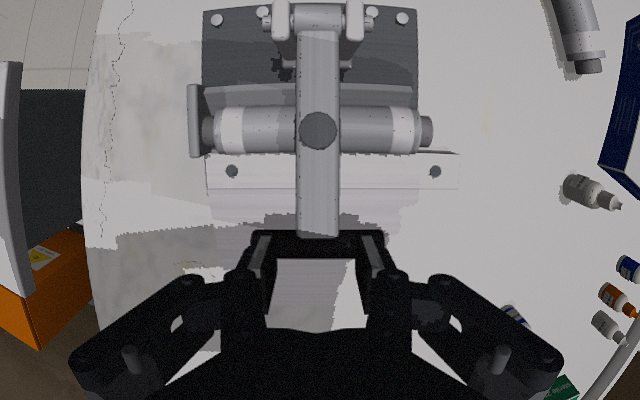

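```bash
python3 - <<'E'
from h import *
d=env.get_image("wrist"); o=env.get_obs()
def th(o,uv,name):
    p,r=wray(d,o,*uv); p=F(p); r=RF.T@r
    t=np.linspace(50,500,9001)[:,None]; q=p+t*r
    k=np.abs(np.hypot(q[:,1]-60,q[:,2]-70)-118)
    for i in np.where((k<.1))[0][::3]: print(name,q[i].round(1),"th",np.arctan2(q[i,2]-70,60-q[i,1]).round(3))
o10=dict(o); o10["eef_pos"]=W(-.7,-42.5,164.1); o10["eef_rot"]=RT
th(o10,(319,224),"w10")
th(o,(319,243),"w11")
s=env.get_image("scene"); cv2.imwrite("pics/sc12.png",cv2.resize(s["frame"][160:280,260:420],None,fx=5,fy=5,interpolation=cv2.INTER_CUBIC)[:,:,::-1])
E
```

```text
w10 [  1.8 -41.  131.2] th 0.545
w10 [  1.8 -41.  131.1] th 0.544
w10 [  1.8 -41.1 130.9] th 0.543
w10 [  1.8 -41.1 130.8] th 0.541
w10 [  1.8 -41.2 130.7] th 0.54
w10 [  1.8 -41.2 130.5] th 0.539
w10 [  1.8 -41.3 130.4] th 0.538
w10 [  1.8 -41.4 130.2] th 0.536
w10 [  2.2 -55.9  91.6] th 0.184
w10 [  2.2 -56.   91.4] th 0.183
w10 [  2.2 -56.   91.3] th 0.181
w10 [  2.2 -56.1  91.1] th 0.18
w10 [  2.2 -56.2  91. ] th 0.179
w10 [  2.2 -56.2  90.9] th 0.178
w10 [  2.2 -56.3  90.7] th 0.176
w11 [  1.2 -27.9 148.8] th 0.731
w11 [  1.3 -28.  148.7] th 0.73
w11 [  1.3 -28.  148.6] th 0.729
w11 [  1.3 -28.1 148.4] th 0.727
w11 [  1.3 -28.2 148.3] th 0.726
w11 [  2.  -57.1  83.8] th 0.117
w11 [  2.  -57.2  83.6] th 0.116
w11 [  2.  -57.2  83.5] th 0.114
w11 [  2.  -57.3  83.3] th 0.113
```

View pics/sc12.png

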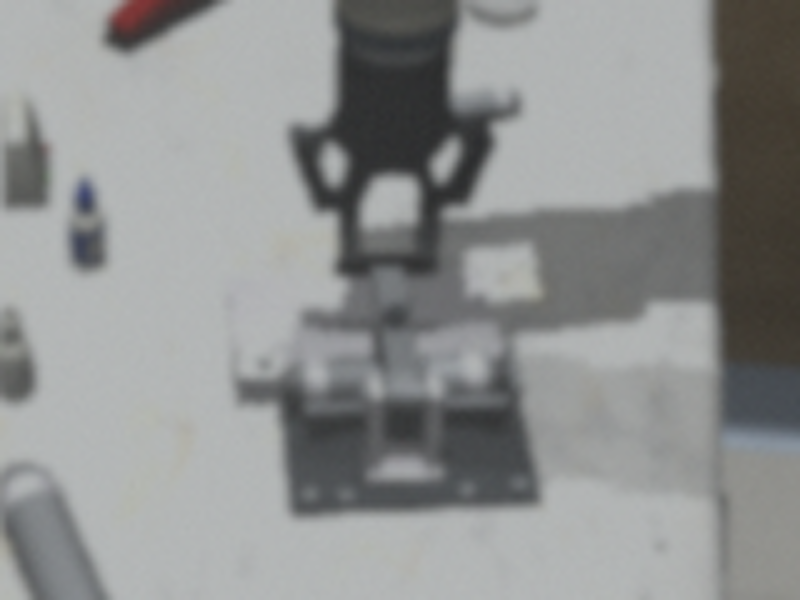

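```bash
python3 - <<'E'
from h import *
z=91.5
while z>77:
    z-=.7
    env.move_straight(W(0,-57.8,z),v=.02)
    a=(RF.T@env.get_obs()["force"]); env.sleep(.08)
    f=np.mean([RF.T@env.get_obs()["force"] for _ in range(5)],0); o=env.get_obs()
    print("%.1f"%z,F(o["eef_pos"]).round(1),a.round(1),f.round(1),"t%.1f"%o["time"])
    if max(f[2],a[2])>9: break
E
```

```text
90.8 [  0.  -57.8  90.8] [-0.   0.  -0.3] [-0.2  1.  -0.1] t29.3
90.1 [  0.1 -57.8  90.2] [ 0.1 -0.7  2.5] [-0.4 -0.1  1.1] t29.7
89.4 [  0.  -57.9  89.4] [-0.4 -0.2  3.6] [-0.2 -2.   2.6] t30.0
88.7 [  0.1 -57.8  88.7] [ 0.5 -2.5  2.8] [-1.2 -2.   2.4] t30.3
88.0 [  0.1 -57.8  88. ] [ 0.2 -2.3  2.3] [-0.3 -1.2  2.2] t30.7
87.3 [  0.  -57.8  87.3] [-0.4 -2.1  2.5] [ 0.5 -1.8  2.8] t31.0
86.6 [  0.  -57.7  86.6] [-0.4 -1.   3. ] [ 0.6 -2.1  2.3] t31.3
85.9 [  0.  -57.8  85.9] [ 0.2 -1.9  2.9] [-0.3 -2.   1.9] t31.7
85.2 [ -0.  -57.8  85.2] [ 1.1 -1.1  2.7] [ 0.4 -1.5  2.3] t32.0
84.5 [ -0.  -57.8  84.4] [ 0.3 -2.5  2.5] [ 0.9 -1.5  1.8] t32.3
83.8 [ -0.1 -57.8  83.7] [ 0.7 -2.2  2.1] [ 0.7 -0.8  1.8] t32.7
83.1 [ -0.  -57.8  83.1] [-0.3 -2.4  3. ] [-0.1 -2.1  2.9] t33.0
82.4 [ -0.  -57.8  82.4] [-0.2 -3.4  4.9] [-1.1 -4.1  3.9] t33.3
81.7 [ -0.  -57.9  81.7] [-0.3 -3.5  4.3] [-0.2 -1.5  4.2] t33.7
81.0 [  0.  -57.9  81. ] [ 0.2 -4.1  4.9] [-1.7 -3.1  5. ] t34.0
80.3 [  0.  -58.   80.4] [-0.1 -4.4  6.1] [-1.2 -4.   5.9] t34.3
79.6 [  0.1 -58.   79.8] [-1.9 -5.3  6.6] [-1.  -5.   6.4] t34.7
78.9 [  0.1 -58.1  79.1] [-1.6 -4.3  7.1] [-0.7 -5.2  7.9] t35.0
78.2 [  0.1 -58.1  78.5] [-1.6 -5.7  8.9] [-1.5 -5.7  7.7] t35.3
77.5 [  0.  -58.2  77.8] [-2.2 -5.5  7.8] [-1.4 -5.5  7.7] t35.7
76.8 [  0.1 -58.2  77.2] [-1.4 -6.7  8.2] [-2.2 -5.7  9. ] t36.0
```

The force at the handle rose at about the spring's rate from the moment the pad touched (z≈83). It is now about 9 N, which puts roughly 10–12 N on the pad. I'll let go and check.

```bash
python3 - <<'E'
from h import *
ms(0,-58,90,.04)
ms(0,-62,150,.15); ms(0,-90,220,.2)
o,d=snap("wrist","w13")
env.goto(W(60,-230,260),RT); st()
snap("wrist","w14"); snap("scene","sc14",(220,130,420,280),4); snap("side","sd14",(240,120,440,270),4)
E
```

```text
t36.49 F [  0.  -57.8  90.1] f [ 0.1  0.1 -0.9] w0.040
 t37.04 F [ -0.3 -61.9 149.6] f [-0.1 -0.1 -0.6] w0.040
 t37.57 F [ -0.7 -89.8 218.7] f [-0.3 -0.   0.3] w0.040
 t38.29 F [  59.3 -229.7  258.4] f [ 0.5  0.9 -0.6] w0.040
```

View pics/w13.png

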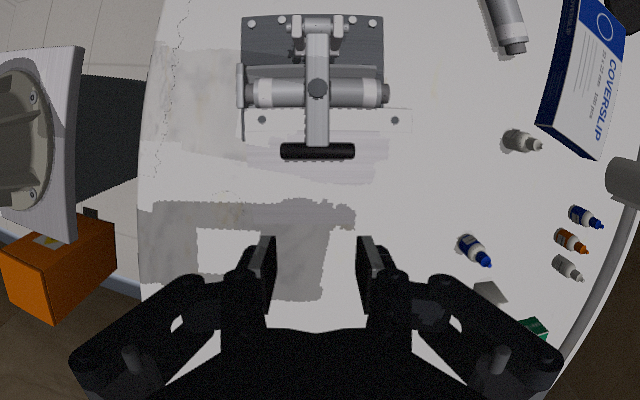

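View pics/sc14.png

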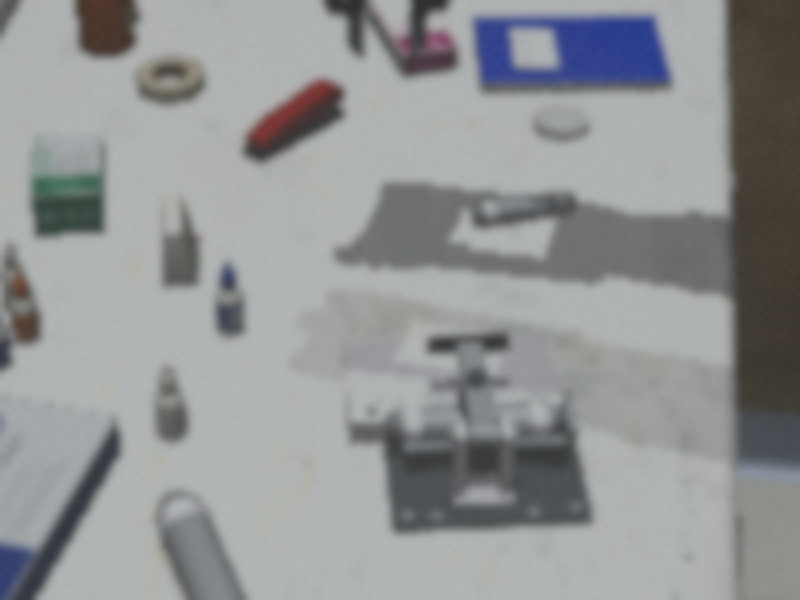

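View pics/sd14.png

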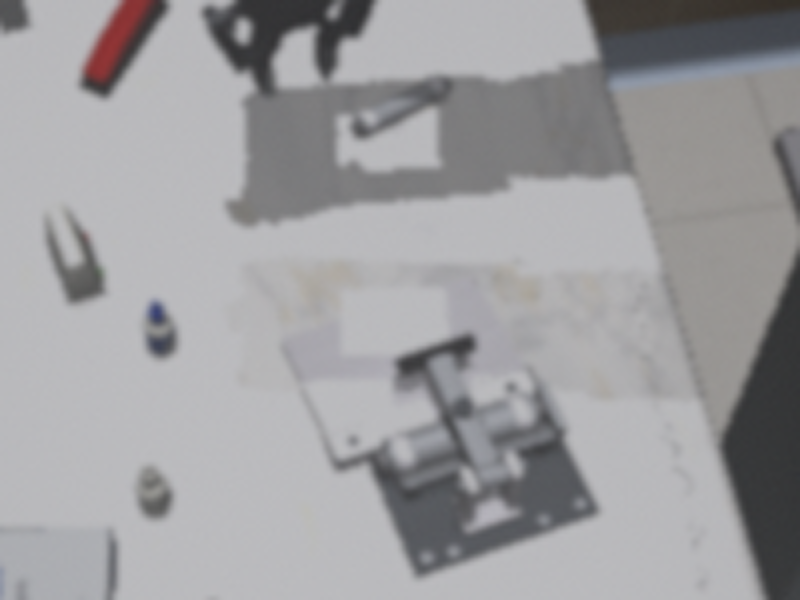

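```bash
python3 - <<'E'
from h import *
d=env.get_image("wrist")
a=cv2.imread("pics/w13.png"); cv2.imwrite("pics/w13z.png",cv2.resize(a[60:170,225:405],None,fx=4.4,fy=4.4,interpolation=cv2.INTER_CUBIC))
b=cv2.imread("pics/w14.png"); cv2.imwrite("pics/w14v.png",b)
E
```

```text
(no output)
```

View pics/w13z.png

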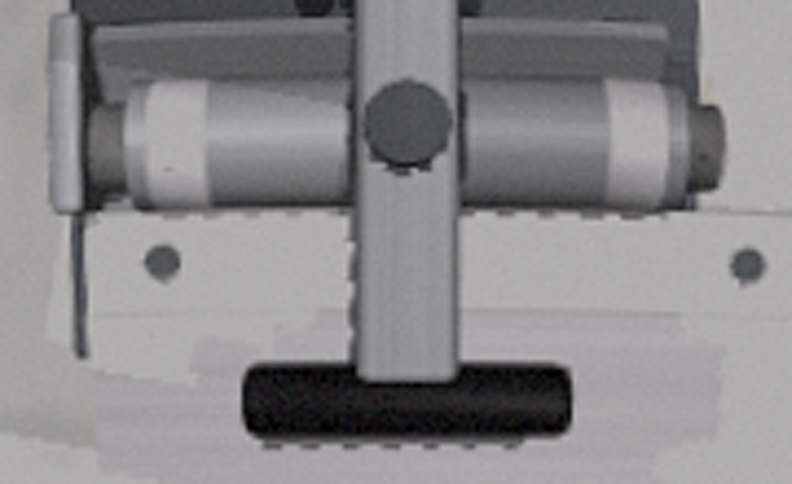

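View pics/w14v.png

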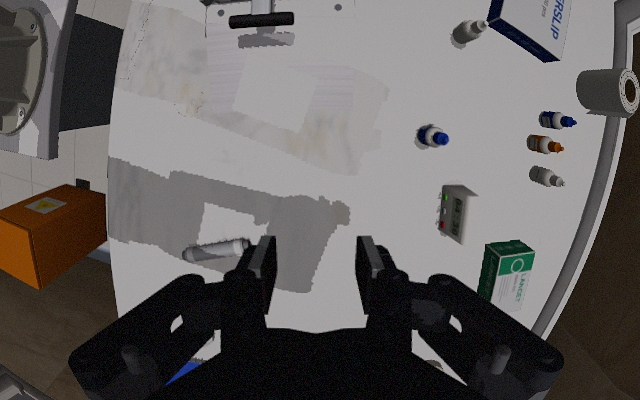

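```bash
python3 - <<'E'
from h import *
d=env.get_image("wrist"); o=env.get_obs(); o=dict(o); o["eef_rot"]=RT
o1=dict(o);o1["eef_pos"]=W(-.7,-89.8,218.7);o2=dict(o);o2["eef_pos"]=W(59.3,-229.7,258.4)
s=env.get_image("scene");sd=env.get_image("side")
r=[wray(d,o1,317.5,150.9),wray(d,o2,261.5,19.),ray(s,220+468/4,130+343/4),ray(sd,240+436/4,120+354/4)]
for c in ([0,1],[0,2],[0,1,2,3]):
    x,e=tri(*[r[i] for i in c]);x=F(x);print(c,x.round(1),np.round(e,4),"th",np.arctan2(x[2]-70,60-x[1]).round(3))
for n,u in [("-x end",88),("stop face",86),("+x end",722)]:
    print(n,F(onz(wray(d,o1,225+u/4.4,60+148/4.4),.0326)).round(1))
E
```

```text
[0, 1] [  1.7 -57.9  73.2] [0.0003 0.0003] th 0.027
[0, 2] [  0.3 -58.4  68.9] [0.0011 0.0011] th -0.009
[0, 1, 2, 3] [  0.7 -57.2  69.7] [0.0014 0.0009 0.0014 0.0007] th -0.003
-x end [-75.5  -0.2  32.6]
stop face [-76.   -0.2  32.6]
+x end [77.7  0.2 32.6]
```

```bash
python3 - <<'E'
from h import *
st(); print(env.finish_job())
E
```

```text
t38.64 F [  59.9 -229.2  260. ] f [-0.2  1.1 -0.2] w0.040
the job is handed in; nothing more can be done
None
```

The job is handed in at 38.6 s. The column is seated in the vee against the end stop, and the clamp is down on it.

**What I did:** I rolled the middle-sized column up the ramp with the open fingers squarely behind it, and it dropped into the vee. I then pushed it along from its free end until it met the stop. Next I swung the clamp arm over, pressed the handle down to about 9 N, let go and moved clear.

**Column check:** In the push, the gripper stopped at x = 89.1 mm against a predicted 89.5, and the force rose there to about 9 N. In the last close-up image, the column's inner end (-75.5 mm) and the stop face (-76.0 mm) agree to within 1 mm. The outer end measured 77.7 mm, where 75 was expected, so the image scale is off by 2–3 mm.

**Clamp check:** The clamp angle after release came out at 0.027, -0.003 or -0.009 rad, depending on which camera views I used. All are below the 0.06 rad at which the pad first touches. From the spring travel, I estimate about 12 N on the pad while pressing, slightly over the nominal 10 N. I did not measure the force left after release.

**Disagreement:** Swinging the arm before the pad touched took only about 2–3 N vertically, against the stated 4–5 N. There was also a sideways force on the fingertips, up to about 6 N while pressing, which I put down to friction and did not confirm.

**Bystanders:** The robot never went near the bottles, tape roll or dish. The bottles and the dish looked unmoved in the last views. The tape roll near the clamp was outside the last pictures, so I did not recheck it.

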